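Reset the potter's wheel with its two-key chord

ROBOT

A 6-joint arm with a two-finger parallel gripper is mounted at the origin on the work surface. World frame = base frame: x ahead of the robot, y to its left, z up, the work surface at z = 0. Lengths are in m, angles in rad, forces in N, time in s.
With the tool pointing down it reaches from about 0.25 to 0.8 m from the base axis. Payload 8.5 kg.
Tool frame: the origin (TCP) lies on the mounting face of the last link; the fingertips stand 173 mm ahead of it and the grasp point (between the pads) lies 155 mm ahead of it; z points along the fingers, y is the direction in which the jaws open and shut (so a half turn about z gives the same grasp; the last joint's range is limited). The gripper opens to 85 mm and grips with 20 to 120 N. Pads are 22 mm wide; open, the fingers measure 114 mm over their backs; the gripper's body (76 mm by 85 mm) begins 54 mm behind the grasp point. The pads swing forward as they close: fully open they stand 13 mm farther back than shut.
Start: joints at [1.119, 0.238, -0.013, 1.319, 0, 1.571], TCP at [0.229, 0.472, 0.405] pointing down, gripper open.
Joint ranges: [-2.66, 2.66], [-1.03, 1.9], [-1.14, 1.46], [-1.82, 2.27], [-1.45, 1.34], [-3.14, 3.14]. Speed limits (rad/s): [2.22, 2.22, 2.79, 3.14, 3.14, 3.14].

INTERFACE

Orientations are given as a rotation vector (axis times angle).
In Python, from bench import robot, vision gives the robot as it stands.
- The arm moves only by the tool servo_tool, never from a script. Its argument "motion" is a list of rows, each an object with "xyz": the shift along the tool's x, y, z in m, a list of three; "turn": the turn about the tool's z in degrees; "hand": the opening, from 0 (shut) to 1 (fully open). In form: [{"xyz": [x, y, z], "turn": turn, "hand": hand}, ...]. A call has 1 to 12 rows; each row is the pose to reach, as a shift and turn from the pose commanded when the call began, along the tool's axes at that moment; what a row does not reach only later rows make up. A row lasts 1/12 s, in which the tool goes at most 41.7 mm and 7.16 degrees, less where a joint would pass 70% of its speed; a pose out of reach is approached as far as the arm can. A call with a gripper value outside its range is refused whole. The fingers move at their own pace and stop on an object; "grip_force" is the grip in N (left out, the last holds). Time passes only in rows, so rows that repeat a pose let the fingers close. It gives the time, the measured TCP pose, the force and the opening at its end, in the units of the state.
- robot.read_state(): the state, without advancing time (a new reading comes with each control period).
- vision.camera(name): name is "side" or "top" or "wrist"; returns a dict with "img" (384x512x3 uint8, blue, green, red), "vertical_fov" (degrees; the focal length in pixels is half the picture's height over the tangent of half this angle, whatever the lens; pixels are square), "cx", "cy" (the principal point, pixels), "extrinsics" (4x4, takes a point from camera to world coordinates); the wrist camera has in their place "mount" (4x4, takes a point from camera to tool coordinates, whose origin is the TCP and whose axes are the flange's). Camera axes: x right, y up, looking along -z (the intrinsics and any distortion apply to the point x, -y, -z); pixel columns grow to the right and rows downward; lengths in m; the calibration is good to about 2 mm. The wrist camera is an equidistant fisheye: a pixel r from the principal point sees the ray r / f radians off the axis. A picture is of the moment at which its call begins: read the wrist's pose just before it. There is no depth.
- robot.job_done(): hands the job in, once; it reports no verdict.
The state is a dict: "time": time; "joint_pos": joint angles; "joint_velocities": joint speeds; "tau": joint torques, N m; "position": TCP position; "eef_rot": TCP orientation; "contact_force": force on the tool from outside, world axes, zero at the start; "moment": the same for the moment, N m; "grip_width": finger opening in m.
Only numpy, scipy, OpenCV 4.12 (cv2) and the standard library are available. Lean on these libraries where they do the work, as an engineer would, in place of code of your own. Each camera call takes 0.05 s, during which the arm holds its last target.

TASK

The potter's wheel has tripped out: on its control box, the one with the green bar, push the sliding shutter fully open with the fingertips, then press the two green keys down together, one fingertip on each, hold both down for two seconds and let them spring back. Leave the shutter open, touch nothing on the orange control box, and leave the pots, jars and tools around the boxes where they are.

Things in the scene. Friction and masses are not known exactly. Their poses are not given: they have to be found in the camera images.
- wheel_box: The potter's wheel's control, the one to use. Fixed grey box 140 (x) x 136 (y) x 45 mm, green stripe on its robot side; origin under its centre, z up. Rails 10 mm wide along y at x = +-64 mm, tops 67 mm over the bench, leave a channel 118 mm wide with deck at 45 mm. Two keys in it at x = +-26, y = -32 mm, under a steel shutter that rides on the rails
- wheel_shutter (a joint): shutter's travel (m) along the box's +y: 0 shut over the keys, 0.064 fully open at its stop; starts at 0 to 0.012, stays where left, 2 N of friction. Plate 128 (x) x 54 (y) x 3 mm, top face 70.5 mm over the bench, centre at box y = -32 mm + travel; the green bar stands on it to push by
- wheel_bar (a point): middle of the top edge of the green bar's upright pushing face, which looks to the box's -y: 70 mm long along x, 22 mm high (top 92.5 mm over the bench); its back slopes down to +y over 20 mm. Moves with the shutter, 6 mm to +y of the plate's centre
- wheel_key_near (a joint): how far (m) the green key at x = -26 mm is down: 0 up, 0.010 fully down. Springs back; 1.5 N to start, 5 N fully down
- wheel_key_far (a joint): the same for the green key at x = +26 mm
- wheel_key_near_top (a point): centre of the near green key's top face (box x = -26, y = -32 mm); round, 26 mm across, top 63 mm over the bench when up, 53 mm when fully down; moves with the key. The collar round it ends 49 mm over the bench
- wheel_key_far_top (a point): the same for the far green key (x = +26 mm); the keys' centres are 52 mm apart
- mill_box: The clay mill's control, to be left alone: built like the green one. Fixed grey box 140 (x) x 136 (y) x 45 mm, orange stripe on its robot side; origin under its centre, z up. Rails 10 mm wide along y at x = +-64 mm, tops 67 mm over the bench, leave a channel 118 mm wide with deck at 45 mm. Two keys in it at x = +-26, y = -32 mm, under a steel shutter that rides on the rails
- mill_shutter (a joint): shutter's travel (m) along the box's +y: 0 shut over the keys, 0.064 fully open at its stop; starts at 0 to 0.012, stays where left, 2 N of friction. Plate 128 (x) x 54 (y) x 3 mm, top face 70.5 mm over the bench, centre at box y = -32 mm + travel; the orange bar stands on it to push by
- mill_bar (a point): middle of the top edge of the orange bar's upright pushing face, which looks to the box's -y: 70 mm long along x, 22 mm high (top 92.5 mm over the bench); its back slopes down to +y over 20 mm. Moves with the shutter, 6 mm to +y of the plate's centre
- mill_key_near (a joint): how far (m) the orange key at x = -26 mm is down: 0 up, 0.010 fully down. Springs back; 1.5 N to start, 5 N fully down
- mill_key_far (a joint): the same for the orange key at x = +26 mm
- mill_key_near_top (a point): centre of the near orange key's top face (box x = -26, y = -32 mm); round, 26 mm across, top 63 mm over the bench when up, 53 mm when fully down; moves with the key. The collar round it ends 49 mm over the bench
- mill_key_far_top (a point): the same for the far orange key (x = +26 mm); the keys' centres are 52 mm apart
- glaze_jar: small closed jar, 48 mm across, 62 mm tall, standing just beyond the green box; origin under its centre (loose, to be left alone)
- rib: flat wooden shaping rib, 40 x 110 x 7 mm, lying on the robot's side of the green box; origin under its centre (loose, to be left alone)
- tea_bowl: small blue bowl, 76 mm across, 55 mm tall, standing just beyond the orange box; origin under its centre (loose, to be left alone)
- loop_tool: wooden-handled trimming tool, 150 mm long, lying on the robot's side of the orange box; origin under the middle of its handle (loose, to be left alone)
- trimmed_pot: terracotta cup, 100 mm across, 95 mm tall, farther back in the middle; origin under its centre (loose, to be left alone)
- slip_brush: slip brush lying out to the left; origin under its middle (loose, to be left alone)
- oxide_bottle: amber bottle, 60 mm across, 130 mm tall, out to the right; origin under its centre (loose, to be left alone)

How it is judged:
On the way, in this order (a step that is already met when the one before it is completed fails the run):
1. the green-barred shutter is pushed fully open (value of joint wheel_shutter above 0.056 m and value of joint each of wheel_key_near, wheel_key_far below 0.002 m), for 0.1 s.
2. both green keys are held down together by the fingers (each more than 6 mm of 10) for at least 1.6 s without a break (value of joint each of wheel_key_near, wheel_key_far above 0.006 m and value of joint wheel_shutter above 0.05 m and contact force between the fingers and wheel_box above 3 N), for 1.6 s.
At the end, for the whole second after the job is handed in: Both green keys are up again (within 1.5 mm), the green-barred shutter is open by more than 52 of its 64 mm, the orange-barred shutter is still over its keys, and every pot, jar and tool is at rest within 20 mm of where it began (value of joint wheel_shutter above 0.052 m and value of joint each of wheel_key_near, wheel_key_far below 0.0015 m and value of joint mill_shutter below 0.02 m and distance of each of glaze_jar, rib, tea_bowl, loop_tool, trimmed_pot, slip_brush, oxide_bottle from where it was at the start of the episode below 0.02 m and linear speed of each of glaze_jar, rib, tea_bowl, loop_tool, trimmed_pot, slip_brush, oxide_bottle below 0.02 m/s); the robot touches nothing.
It fails at once if one green key is pressed down (over 6 mm) while the other is still up (under 1.5 mm): the keys were not pressed together ((value of joint wheel_key_near above 0.006 m and value of joint wheel_key_far below 0.0015 m) or (value of joint wheel_key_far above 0.006 m and value of joint wheel_key_near below 0.0015 m)).
It fails at once if the orange box is worked: its shutter is moved to 20 mm or more, a key is pressed, or the fingers push on it (value of joint mill_shutter above 0.02 m or value of joint any of mill_key_near, mill_key_far above 0.003 m or contact force between any of the arm, the fingers and mill_box above 2 N).
It fails at once if a pot, jar or tool is lifted, carried or pushed more than 20 mm (distance of any of glaze_jar, rib, tea_bowl, loop_tool, trimmed_pot, slip_brush, oxide_bottle from where it was at the start of the episode above 0.02 m).
It also fails if it takes over 45 s, if anything falls off the work surface, if the arm or the gripper's body presses on something with over 40 N, if the wrist force passes 120 N, or if a joint passes its speed limit or range.

## Working session

There is one attempt and no reset: what is moved stays moved. The work goes in short steps, Python scripts to look and compute and a tool call to move; the robot and the scene stay as the last step left them, time stands still between calls to the robot, and variables do not carry over. Pictures are saved under pics/ and viewed, and the job is handed in when it is done.

Besides the shell and the picture viewer there is one more tool, called by a JSON object that holds its "op" and its "data". servo_tool: Moves the arm, as the interface text tells. Its arguments: {"type":"object","properties":{"motion":{"type":"array","items":{"type":"object","properties":{"xyz":{"type":"array","items":{"type":"number"}},"turn":{"type":"number"},"hand":{"type":"number"}}}},"grip_force":{"type":"number"}},"required":["motion"]}

```bash
mkdir -p pics
cat > h.py <<'E'
import numpy as np, cv2
from bench import robot, vision
def save(name,fn):
    c=vision.camera(name); cv2.imwrite('pics/'+fn,c['img']); return c
def ray(c,u,v,T=None):
    T=np.array(c['extrinsics']) if T is None else T
    f=192/np.tan(np.radians(c['vertical_fov']/2))
    d=np.array([(u-c['cx'])/f,-(v-c['cy'])/f,-1.])
    return T[:3,3],T[:3,:3]@d
def onz(c,u,v,z):
    o,d=ray(c,u,v); return o+d*(z-o[2])/d[2]
def proj(c,p):
    T=np.linalg.inv(np.array(c['extrinsics'])); q=T[:3,:3]@p+T[:3,3]
    f=192/np.tan(np.radians(c['vertical_fov']/2))
    return c['cx']+f*q[0]/-q[2], c['cy']-f*q[1]/-q[2]
E
python3 - <<'E'
from h import *
s=robot.read_state();print(s)
for n in ['top','side']:
    c=save(n,n+'1.png');print(n,{k:v for k,v in c.items() if k!='img'})
E
```

```text
{'time': 0.0, 'joint_pos': array([ 1.11901782e+00,  2.38772830e-01, -1.42630769e-02,  1.31922018e+00,
        3.41218346e-05,  1.57081993e+00]), 'joint_velocities': array([ 0.00013141, -0.00178461, -0.00034935,  0.00099561,  0.00153921,
       -0.0006317 ]), 'tau': array([ 3.22698535e-03, -5.38775253e+01,  3.46437871e+01,  1.84644683e-02,
       -8.36285699e-05, -1.72894812e-05]), 'position': array([0.22911607, 0.47217086, 0.40407819]), 'eef_rot': array([-7.03587595e-01, -3.06142140e+00,  2.22247302e-03]), 'contact_force': array([ 0.95216026, -0.17306353, -0.3298235 ]), 'moment': array([ 0.00458069, -0.00851478,  0.06297112]), 'grip_width': 0.08527260963102692}
top {'vertical_fov': 43.71204249769956, 'cx': 244.35553783413482, 'cy': 183.6723951084895, 'extrinsics': array([[-0.0291873 ,  0.99011152, -0.13721251,  0.33696679],
       [-0.99953466, -0.02769259,  0.01279015, -0.00314508],
       [ 0.0088639 ,  0.13752197,  0.99045906,  1.75024867],
       [ 0.        ,  0.        ,  0.        ,  1.        ]])}
side {'vertical_fov': 48.46493240410058, 'cx': 256.9303175155028, 'cy': 186.83457102352753, 'extrinsics': array([[ 0.71691421,  0.5198496 , -0.46453246, -0.00272801],
       [-0.6969107 ,  0.51651873, -0.49751772, -0.61608762],
       [-0.01869467,  0.68041517,  0.73258836,  0.97915166],
       [ 0.        ,  0.        ,  0.        ,  1.        ]])}
```

View pics/top1.png

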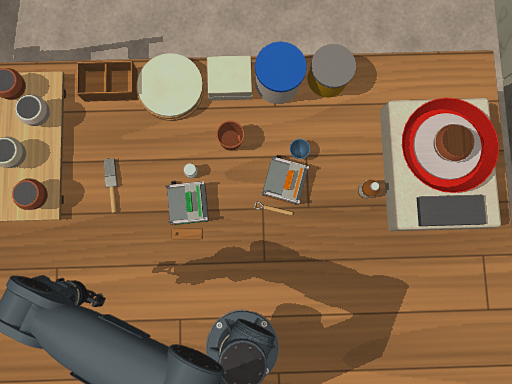

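View pics/side1.png

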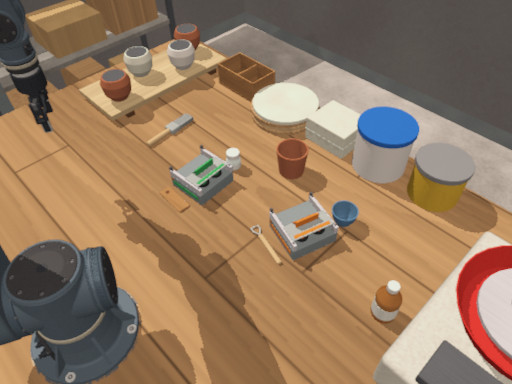

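Run:
```python
import cv2,numpy as np
t=cv2.imread('pics/top1.png');s=cv2.imread('pics/side1.png')
a=cv2.resize(t[155:250,150:220],None,fx=6,fy=6,interpolation=cv2.INTER_CUBIC)
b=cv2.resize(s[140:215,155:245],None,fx=6,fy=6,interpolation=cv2.INTER_CUBIC)
cv2.imwrite('pics/z1.png',a);cv2.imwrite('pics/z2.png',b)
```

```text
(no output)
```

View pics/z1.png

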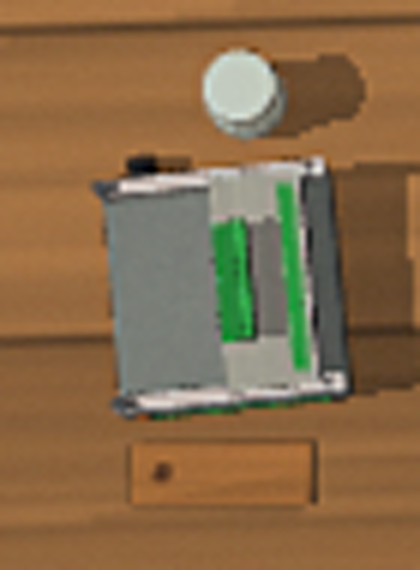

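View pics/z2.png

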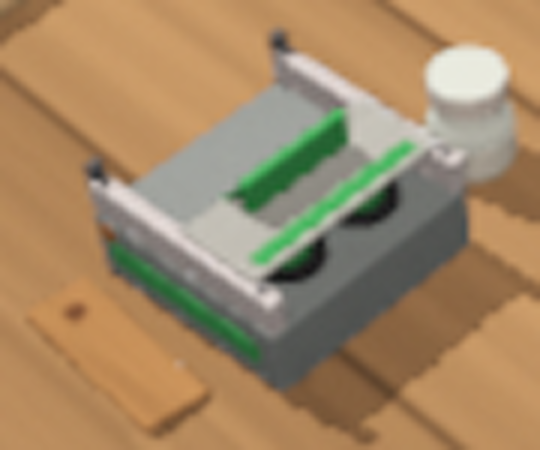

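Run:
```python
from h import *
c=vision.camera('top');print(robot.read_state()['time'])
Z=lambda x,y:(150+x/6,155+y/6)
P={}
for n,(x,y,z) in dict(FR=(322,163,.067),NR=(342,383,.067),FL=(108,188,.067),NL=(122,405,.067),bar0=(247,218,.0925),bar1=(256,338,.0925),jar=(240,85,.062),ribc=(222,472,.007)).items():
    P[n]=onz(c,*Z(x,y),z);print(n,P[n].round(4))
print('ctr',((P['FR']+P['NR']+P['FL']+P['NL'])/4).round(4))
d=P['FR']-P['NR'];print(np.degrees(np.arctan2(-d[1],d[0])), np.linalg.norm(d))
w=vision.camera('wrist');cv2.imwrite('pics/w1.png',w['img']);print({k:v for k,v in w.items() if k!='img'})
```

```text
0.15
FR [0.5796 0.1193 0.067 ]
NR [0.4492 0.1099 0.067 ]
FL [0.5682 0.2458 0.067 ]
NL [0.44   0.2386 0.067 ]
bar0 [0.5449 0.1616 0.0925]
bar1 [0.4749 0.1573 0.0925]
jar [0.6286 0.1676 0.062 ]
ribc [0.4016 0.1873 0.007 ]
ctr [0.5093 0.1784 0.067 ]
-4.130763306170412 0.13072128558550936
{'vertical_fov': 65.70646984690485, 'cx': 252.7196842383457, 'cy': 191.06654646549137, 'mount': array([[-6.41990838e-04,  9.57759285e-01,  2.87570410e-01,
         7.41921579e-02],
       [ 9.99999754e-01,  5.33561012e-04,  4.55428176e-04,
         6.49698517e-04],
       [ 2.82754206e-04,  2.87570631e-01, -9.57759392e-01,
         3.17982156e-02],
       [ 0.00000000e+00,  0.00000000e+00,  0.00000000e+00,
         1.00000000e+00]])}
```

View pics/w1.png

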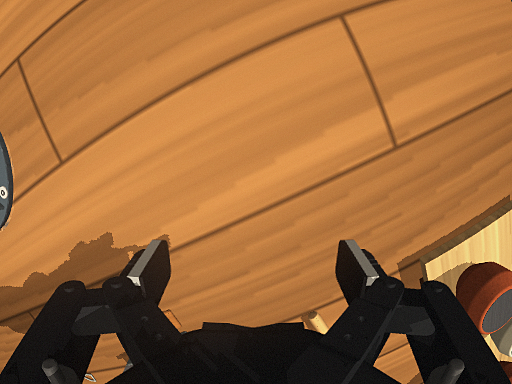

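{"op": "servo_tool", "data": {"motion": [{"xyz": [-0.015,-0.006,0],"turn": 2.5,"hand": 1},{"xyz": [-0.045,-0.019,0],"turn": 7,"hand": 1},{"xyz": [-0.08,-0.034,0],"turn": 12,"hand": 1},{"xyz": [-0.115,-0.049,0],"turn": 17.5,"hand": 1},{"xyz": [-0.15,-0.063,0],"turn": 23,"hand": 1},{"xyz": [-0.185,-0.078,0],"turn": 28,"hand": 1},{"xyz": [-0.22,-0.093,0],"turn": 33,"hand": 1},{"xyz": [-0.255,-0.108,0],"turn": 38.5,"hand": 1},{"xyz": [-0.29,-0.122,0],"turn": 44,"hand": 1},{"xyz": [-0.325,-0.137,0],"turn": 49,"hand": 1},{"xyz": [-0.36,-0.152,0],"turn": 54,"hand": 1},{"xyz": [-0.395,-0.167,0],"turn": 59.5,"hand": 1}]}}

```text
time: 1.2
position: [0.5125, 0.1479, 0.4047]
eef_rot: [-2.135, -2.304, 0.0]
contact_force: [1.4, 1.4, 1.5]
grip_width: 0.0852
```

{"op": "servo_tool", "data": {"motion": [{"xyz": [0,0,0],"turn": 0,"hand": 1},{"xyz": [0,0,0],"turn": 0,"hand": 1},{"xyz": [0,0,0],"turn": 0,"hand": 1}]}}

```text
time: 1.45
position: [0.5115, 0.1495, 0.4044]
eef_rot: [-2.13, -2.309, 0.001]
contact_force: [-0.1, 0.3, 0.5]
grip_width: 0.0853
```

```bash
cat >> h.py <<'E'
from scipy.spatial.transform import Rotation as R
def wr(fn):
    s=robot.read_state(); c=save('wrist',fn)
    T=np.eye(4);T[:3,:3]=R.from_rotvec(s['eef_rot']).as_matrix();T[:3,3]=s['position']
    return s,c,T@np.array(c['mount'])
def wonz(c,T,u,v,z):
    f=192/np.tan(np.radians(c['vertical_fov']/2))
    a=np.array([u-c['cx'],v-c['cy']]);r=np.hypot(*a);th=r/f
    q=a/r*np.sin(th); d=T[:3,:3]@np.array([q[0],-q[1],-np.cos(th)])
    return T[:3,3]+d*(z-T[2,3])/d[2]
E
python3 - <<'E'
from h import *
s,c,T=wr('w2.png');print(s['time'],s['position'],s['eef_rot'],s['contact_force']);np.save('T2.npy',T)
E
```

```text
1.45 [0.51148284 0.14948817 0.40436578] [-2.12958611e+00 -2.30862648e+00  1.17683493e-03] [-0.12535216  0.26500337  0.5157464 ]
```

View pics/w2.png

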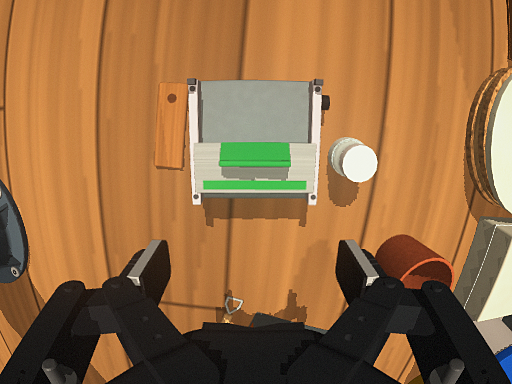

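Run:
```python
import cv2
t=cv2.imread('pics/w2.png')
cv2.imwrite('pics/z3.png',cv2.resize(t[70:215,180:330],None,fx=4,fy=4,interpolation=cv2.INTER_CUBIC))
```

```text
(no output)
```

View pics/z3.png

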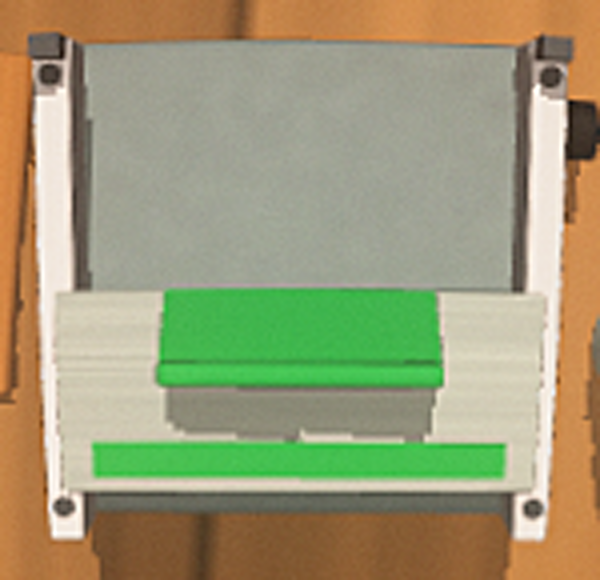

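Run:
```python
from h import *
c=vision.camera('wrist');T=np.load('T2.npy')
w=lambda x,y,z:wonz(c,T,180+x/4,70+y/4,z)
Q={k:w(*v) for k,v in dict(nl=(52,538,.067),nl2=(85,538,.067),nr=(513,540,.067),nr2=(546,540,.067),p1=(64,490,.0705),p2=(534,490,.0705),p3=(56,292,.0705),p4=(547,292,.0705),b1=(157,385,.0925),b2=(442,385,.0925)).items()}
for k,v in Q.items():print(k,v.round(4))
def ang(a,b):
    d=Q[b]-Q[a];return np.degrees(np.arctan2(d[1],d[0])).round(2),np.linalg.norm(d).round(4)
for p in [('nl','nr2'),('p1','p2'),('p3','p4'),('b1','b2')]:print(p,ang(*p))
yaw=np.radians(np.mean([ang('nl','nr2')[0],ang('p1','p2')[0],ang('p3','p4')[0]]));ex=np.array([np.cos(yaw),np.sin(yaw)]);ey=np.array([-ex[1],ex[0]])
end=(Q['nl']+Q['nr2'])[:2]/2; print('yaw',np.degrees(yaw))
pc=(Q['p1']+Q['p2']+Q['p3']+Q['p4'])[:2]/4;bar=(Q['b1']+Q['b2'])[:2]/2
R_=T; tp=robot.read_state()['position'][:2]
for n,p in [('railend',end),('plate',pc),('bar',bar),('tcp',tp)]:print(n,p.round(4),'box coords rel railend+68', ((p-end)@ex).round(4),((p-end)@ey-.068).round(4))
tm=R.from_rotvec(robot.read_state()['eef_rot']).as_matrix();print('tool y ang',np.degrees(np.arctan2(tm[1,1],tm[0,1])), (c['cx']))
```

```text
nl [0.4475 0.1112 0.067 ]
nl2 [0.4567 0.112  0.067 ]
nr [0.5742 0.1209 0.067 ]
nr2 [0.5836 0.1216 0.067 ]
p1 [0.4512 0.1265 0.0705]
p2 [0.5773 0.1366 0.0705]
p3 [0.4472 0.1798 0.0705]
p4 [0.5738 0.1901 0.0705]
b1 [0.4771 0.1619 0.0925]
b2 [0.5458 0.1675 0.0925]
('nl', 'nr2') (np.float64(4.34), np.float64(0.1365))
('p1', 'p2') (np.float64(4.6), np.float64(0.1265))
('p3', 'p4') (np.float64(4.65), np.float64(0.127))
('b1', 'b2') (np.float64(4.62), np.float64(0.0688))
yaw 4.53
railend [0.5155 0.1164] box coords rel railend+68 0.0 -0.068
plate [0.5124 0.1583] box coords rel railend+68 0.0002 -0.026
bar [0.5115 0.1647] box coords rel railend+68 -0.0002 -0.0195
tcp [0.511  0.1504] box coords rel railend+68 -0.0018 -0.0337
tool y ang 4.724089320430103 252.7196842383457
```

{"op": "servo_tool", "data": {"motion": [{"xyz": [-0.002,0.0,0.01],"turn": 0,"hand": 0.45},{"xyz": [-0.004,0.001,0.03],"turn": 0,"hand": 0.45},{"xyz": [-0.006,0.002,0.055],"turn": 0,"hand": 0.45},{"xyz": [-0.008,0.002,0.08],"turn": 0,"hand": 0.45},{"xyz": [-0.011,0.002,0.1],"turn": 0,"hand": 0.45},{"xyz": [-0.011,0.002,0.115],"turn": 0,"hand": 0.45},{"xyz": [-0.011,0.002,0.125],"turn": 0,"hand": 0.45},{"xyz": [-0.011,0.002,0.135],"turn": 0,"hand": 0.45},{"xyz": [-0.011,0.002,0.14],"turn": 0,"hand": 0.45},{"xyz": [-0.011,0.002,0.145],"turn": 0,"hand": 0.45},{"xyz": [-0.011,0.002,0.145],"turn": 0,"hand": 0.45},{"xyz": [-0.011,0.002,0.145],"turn": 0,"hand": 0.45}]}}

```text
time: 2.55
position: [0.5146, 0.1389, 0.26]
eef_rot: [2.13, 2.309, 0.0]
contact_force: [-1.1, -0.3, -0.8]
grip_width: 0.0385
```

Run:
```python
from h import *
s,c,T=wr('w3.png');print(s['time'],s['position'],s['contact_force'],s['grip_width']);np.save('T3.npy',T)
c=save('side','side3.png');cv2.imwrite('pics/z4.png',cv2.resize(c['img'][90:230,130:270],None,fx=4,fy=4,interpolation=cv2.INTER_CUBIC))
```

```text
2.55 [0.51463883 0.1389329  0.26001136] [-1.10487603 -0.34371485 -0.76803151] 0.03852897160838363
```

View pics/w3.png

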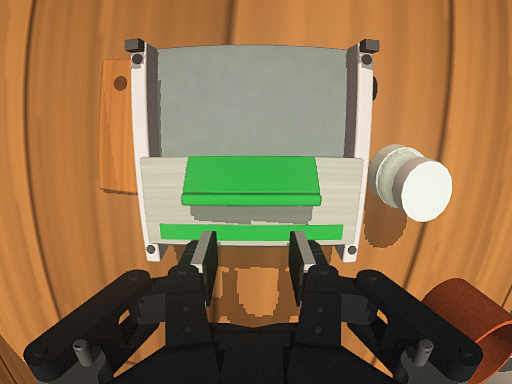

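View pics/z4.png

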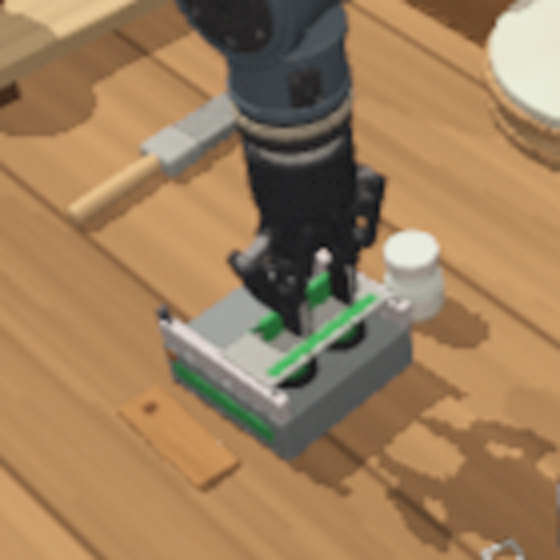

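{"op": "servo_tool", "data": {"motion": [{"xyz": [0,-0.001,0.005],"turn": 0,"hand": 0.45},{"xyz": [0,-0.001,0.01],"turn": 0,"hand": 0.45},{"xyz": [0,-0.001,0.01],"turn": 0,"hand": 0.45},{"xyz": [0.008,-0.001,0.01],"turn": 0,"hand": 0.45},{"xyz": [0.014,-0.001,0.01],"turn": 0,"hand": 0.45},{"xyz": [0.02,-0.001,0.01],"turn": 0,"hand": 0.45},{"xyz": [0.026,-0.001,0.01],"turn": 0,"hand": 0.45},{"xyz": [0.032,-0.001,0.01],"turn": 0,"hand": 0.45},{"xyz": [0.038,-0.001,0.01],"turn": 0,"hand": 0.45},{"xyz": [0.044,-0.001,0.01],"turn": 0,"hand": 0.45},{"xyz": [0.05,-0.001,0.01],"turn": 0,"hand": 0.45},{"xyz": [0.055,-0.001,0.01],"turn": 0,"hand": 0.45}]}}

```text
time: 3.65
position: [0.5091, 0.1942, 0.2497]
eef_rot: [2.13, 2.309, 0.0]
contact_force: [1.3, -1.2, -1.9]
grip_width: 0.0386
```

{"op": "servo_tool", "data": {"motion": [{"xyz": [0.003,0,0],"turn": 0,"hand": 0.45},{"xyz": [0.006,0,0],"turn": 0,"hand": 0.45},{"xyz": [0.009,0,0],"turn": 0,"hand": 0.45},{"xyz": [0.012,0,0],"turn": 0,"hand": 0.45},{"xyz": [0.014,0,0],"turn": 0,"hand": 0.45},{"xyz": [0.016,0,0],"turn": 0,"hand": 0.45},{"xyz": [0.016,0,0],"turn": 0,"hand": 0.45}]}}

```text
time: 4.23
position: [0.5078, 0.2096, 0.2497]
eef_rot: [2.13, 2.309, -0.0]
contact_force: [1.9, -2.1, -0.0]
grip_width: 0.0384
```

Run:
```python
from h import *
s,c,T=wr('w4.png');print(s['time'],s['position'],s['contact_force'],s['grip_width']);np.save('T4.npy',T)
```

```text
4.2333 [0.50784194 0.20959061 0.249721  ] [ 1.91299046 -2.0908677  -0.04921228] 0.03836963765880523
```

View pics/w4.png

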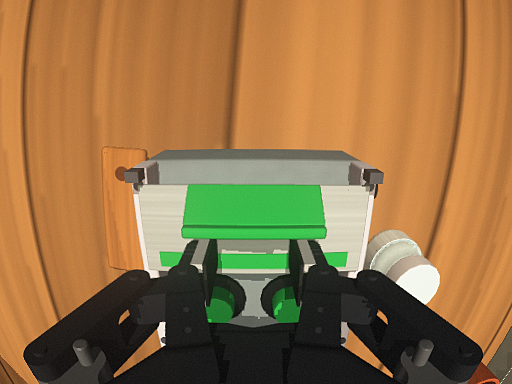

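{"op": "servo_tool", "data": {"motion": [{"xyz": [0.001,0,0],"turn": 0,"hand": 0.45},{"xyz": [0.002,0,0],"turn": 0,"hand": 0.45},{"xyz": [0.003,0,0],"turn": 0,"hand": 0.45},{"xyz": [0.003,0,0],"turn": 0,"hand": 0.45}]}}

```text
time: 4.62
position: [0.5076, 0.2107, 0.2497]
eef_rot: [2.13, 2.304, -0.006]
contact_force: [3.7, -15.3, 2.0]
grip_width: 0.0383
```

Run:
```python
from h import *
s,c,T=wr('w5.png');print(s['time'],s['position'],s['contact_force'],s['grip_width']);np.save('T5.npy',T)
cv2.imwrite('pics/z5.png',cv2.resize(c['img'][140:300,110:400],None,fx=2.7,fy=2.7,interpolation=cv2.INTER_CUBIC))
```

```text
4.6167 [0.50764811 0.21068894 0.249727  ] [  3.67130169 -15.32348017   2.03599459] 0.03831322607230062
```

View pics/z5.png

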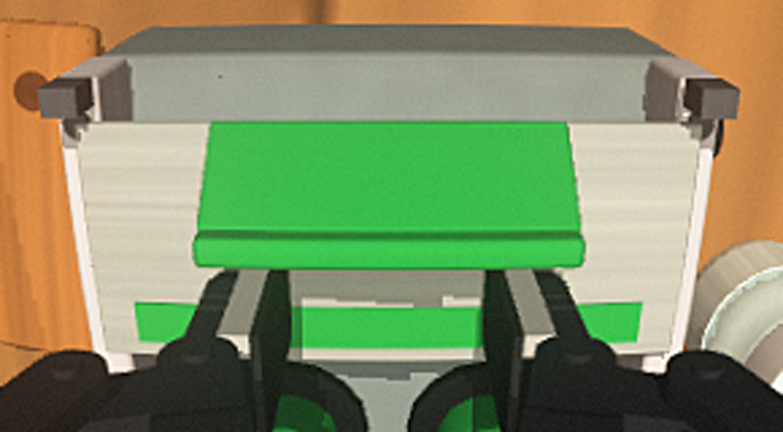

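{"op": "servo_tool", "data": {"motion": [{"xyz": [-0.005,0,-0.002],"turn": 0,"hand": 0.45},{"xyz": [-0.015,0,-0.004],"turn": 0,"hand": 0.45},{"xyz": [-0.025,0,-0.004],"turn": 0,"hand": 0.45},{"xyz": [-0.035,0,-0.004],"turn": 0,"hand": 0.45},{"xyz": [-0.045,0,-0.004],"turn": 0,"hand": 0.45},{"xyz": [-0.055,0,-0.002],"turn": 0,"hand": 0.45},{"xyz": [-0.06,0,0],"turn": 0,"hand": 0.45},{"xyz": [-0.0605,0,0],"turn": 0,"hand": 0.45},{"xyz": [-0.0605,0,0],"turn": 0,"hand": 0.45},{"xyz": [-0.0605,0,0],"turn": 0,"hand": 0.45}]}}

```text
time: 5.5
position: [0.5125, 0.1523, 0.2496]
eef_rot: [-2.13, -2.309, 0.0]
contact_force: [0.4, -0.2, -0.5]
grip_width: 0.0385
```

Run:
```python
from h import *
s,c,T=wr('w6.png');print(s['time'],s['position'],s['contact_force'],s['grip_width'])
p=s['position'][:2]-[.5155,.1164];a=np.radians(4.55);print(p@[np.cos(a),np.sin(a)],p@[-np.sin(a),np.cos(a)]-.068)
c=save('side','side6.png');cv2.imwrite('pics/z6.png',cv2.resize(c['img'][90:230,130:270],None,fx=4,fy=4,interpolation=cv2.INTER_CUBIC))
```

```text
5.5 [0.51248237 0.15225314 0.24962341] [ 0.41827279 -0.22510222 -0.506227  ] 0.03853233654408506
-0.00016392755838378598 -0.03202046935340885
```

View pics/w6.png

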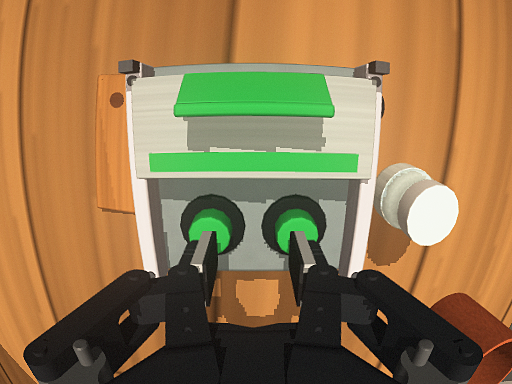

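View pics/z6.png

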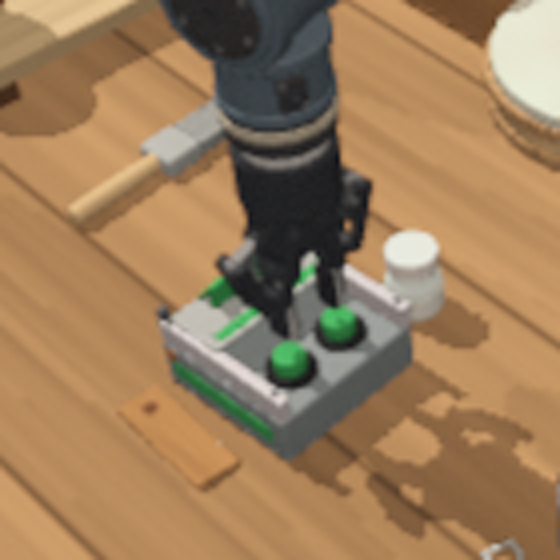

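{"op": "servo_tool", "data": {"motion": [{"xyz": [0,0,0.004],"turn": 0,"hand": 0.45},{"xyz": [0,0,0.008],"turn": 0,"hand": 0.45},{"xyz": [0,0,0.011],"turn": 0,"hand": 0.45},{"xyz": [0,0,0.013],"turn": 0,"hand": 0.45},{"xyz": [0,0,0.013],"turn": 0,"hand": 0.45},{"xyz": [0,0,0.013],"turn": 0,"hand": 0.45}]}}

```text
time: 6.1
position: [0.5124, 0.1522, 0.2365]
eef_rot: [-2.13, -2.309, 0.001]
contact_force: [0.2, 0.5, 0.1]
grip_width: 0.0383
```

{"op": "servo_tool", "data": {"motion": [{"xyz": [0,0,0.002],"turn": 0,"hand": 0.45},{"xyz": [0,0,0.003],"turn": 0,"hand": 0.45},{"xyz": [0,0,0.003],"turn": 0,"hand": 0.45}]}}

```text
time: 6.35
position: [0.5126, 0.1522, 0.2339]
eef_rot: [2.13, 2.309, 0.001]
contact_force: [0.2, -0.3, 3.2]
grip_width: 0.0384
```

{"op": "servo_tool", "data": {"motion": [{"xyz": [0,0,0.002],"turn": 0,"hand": 0.45},{"xyz": [0,0,0.003],"turn": 0,"hand": 0.45},{"xyz": [0,0,0.003],"turn": 0,"hand": 0.45}]}}

```text
time: 6.6
position: [0.5126, 0.1522, 0.2308]
eef_rot: [2.13, 2.309, 0.001]
contact_force: [-0.6, 0.2, 5.7]
grip_width: 0.0381
```

{"op": "servo_tool", "data": {"motion": [{"xyz": [0,0,0.002],"turn": 0,"hand": 0.45},{"xyz": [0,0,0.004],"turn": 0,"hand": 0.45},{"xyz": [0,0,0.006],"turn": 0,"hand": 0.45},{"xyz": [0,0,0.006],"turn": 0,"hand": 0.45}]}}

```text
time: 6.93
position: [0.5126, 0.1522, 0.2252]
eef_rot: [2.13, 2.309, 0.001]
contact_force: [-1.5, 0.4, 9.7]
grip_width: 0.0384
```

Run:
```python
from h import *
s,c,T=wr('w7.png');print(s['time'],s['position'],s['contact_force'],s['moment'],s['grip_width'])
c=save('side','side7.png');cv2.imwrite('pics/z7.png',cv2.resize(c['img'][90:230,130:270],None,fx=4,fy=4,interpolation=cv2.INTER_CUBIC))
```

```text
6.9333 [0.51257556 0.1522093  0.22521973] [-1.50032001  0.43062273  9.74835059] [ 0.00549405  0.28659675 -0.02069445] 0.03836276973622369
```

View pics/w7.png

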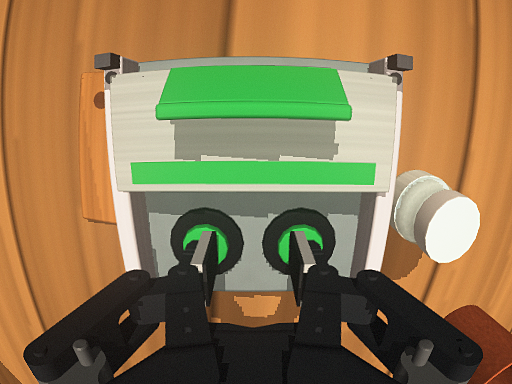

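View pics/z7.png

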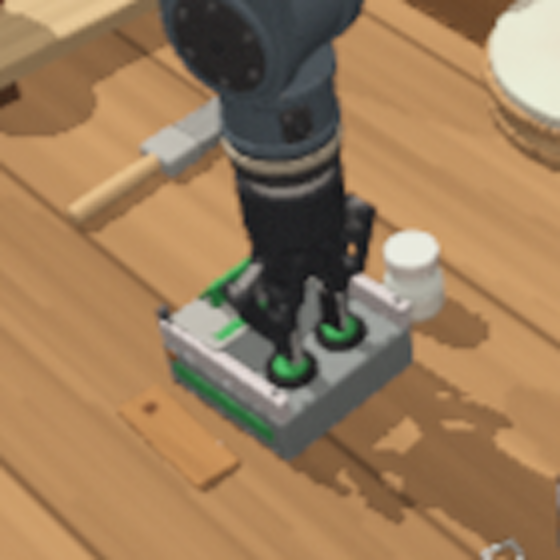

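Both keys are down, with 9.7 N matching two springs near full travel. I'll hold for two seconds and then lift straight up.

{"op": "servo_tool", "data": {"motion": [{"xyz": [0,0,0],"turn": 0,"hand": 0.45},{"xyz": [0,0,0],"turn": 0,"hand": 0.45},{"xyz": [0,0,0],"turn": 0,"hand": 0.45},{"xyz": [0,0,0],"turn": 0,"hand": 0.45},{"xyz": [0,0,0],"turn": 0,"hand": 0.45},{"xyz": [0,0,0],"turn": 0,"hand": 0.45},{"xyz": [0,0,0],"turn": 0,"hand": 0.45},{"xyz": [0,0,0],"turn": 0,"hand": 0.45},{"xyz": [0,0,0],"turn": 0,"hand": 0.45},{"xyz": [0,0,0],"turn": 0,"hand": 0.45},{"xyz": [0,0,0],"turn": 0,"hand": 0.45},{"xyz": [0,0,0],"turn": 0,"hand": 0.45}]}}

```text
time: 8.03
position: [0.5126, 0.1522, 0.2253]
eef_rot: [2.13, 2.309, 0.001]
contact_force: [-2.1, -0.6, 10.0]
grip_width: 0.0385
```

{"op": "servo_tool", "data": {"motion": [{"xyz": [0,0,0],"turn": 0,"hand": 0.45},{"xyz": [0,0,0],"turn": 0,"hand": 0.45},{"xyz": [0,0,0],"turn": 0,"hand": 0.45},{"xyz": [0,0,0],"turn": 0,"hand": 0.45},{"xyz": [0,0,0],"turn": 0,"hand": 0.45},{"xyz": [0,0,0],"turn": 0,"hand": 0.45},{"xyz": [0,0,0],"turn": 0,"hand": 0.45},{"xyz": [0,0,0],"turn": 0,"hand": 0.45},{"xyz": [0,0,0],"turn": 0,"hand": 0.45},{"xyz": [0,0,0],"turn": 0,"hand": 0.45},{"xyz": [0,0,0],"turn": 0,"hand": 0.45},{"xyz": [0,0,0],"turn": 0,"hand": 0.45}]}}

```text
time: 9.03
position: [0.5126, 0.1522, 0.2253]
eef_rot: [2.13, 2.309, 0.001]
contact_force: [-1.6, -1.1, 9.1]
grip_width: 0.0384
```

{"op": "servo_tool", "data": {"motion": [{"xyz": [0,0,-0.004],"turn": 0,"hand": 0.45},{"xyz": [0,0,-0.01],"turn": 0,"hand": 0.45},{"xyz": [0,0,-0.018],"turn": 0,"hand": 0.45},{"xyz": [0,0,-0.03],"turn": 0,"hand": 0.45},{"xyz": [0,0,-0.05],"turn": 0,"hand": 0.45},{"xyz": [0,0,-0.075],"turn": 0,"hand": 0.45},{"xyz": [0,0,-0.1],"turn": 0,"hand": 0.45},{"xyz": [0,0,-0.12],"turn": 0,"hand": 0.45},{"xyz": [0,0,-0.13],"turn": 0,"hand": 0.45},{"xyz": [0,0,-0.13],"turn": 0,"hand": 0.45},{"xyz": [0,0,-0.13],"turn": 0,"hand": 0.45}]}}

```text
time: 9.95
position: [0.5124, 0.1521, 0.3543]
eef_rot: [2.13, 2.309, -0.0]
contact_force: [0.5, -0.0, -1.2]
grip_width: 0.0387
```

Run:
```python
from h import *
s,c,T=wr('w8.png');print(s['time'],s['position'],s['contact_force'],s['grip_width'])
save('side','side8.png')
```

```text
9.95 [0.51237338 0.15213206 0.35427247] [ 0.54190535 -0.02304651 -1.17920689] 0.03871483897983734
```

View pics/w8.png

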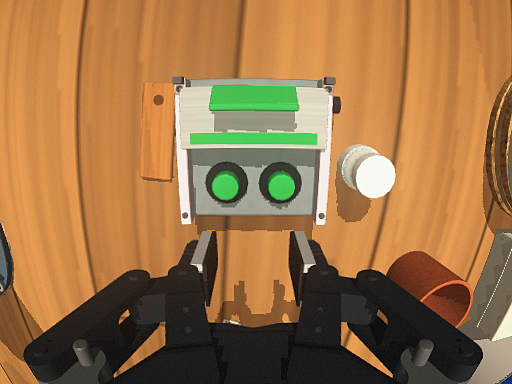

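View pics/side8.png

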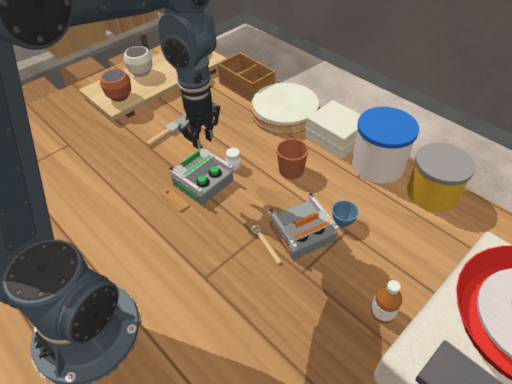

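The shutter is at its stop, both keys (wrist picture, 225,185 and 281,185) are up, and nothing else has moved. I'm handing the job in.

```bash
python3 -c "
from bench import robot
print(robot.job_done())"
```

```text
the job is handed in; nothing more can be done
None
```

I pushed the green shutter open, pressed both green keys together, and let them spring back. I then lifted the arm clear and handed the job in at about 10 s; the interface gave no verdict.

- **Shutter:** I pushed it with both fingertips until it met its stop. The force rose to about 15 N there, and the fingertip position fitted 64 mm of travel to within about 0.5 mm.
- **Keys:** I held them about 9 mm down for a little over 2 s, one fingertip on each. The force stayed at 9–10 N, which matches both springs near full travel. Key depth was judged from force and height, not measured directly.
- **Last pictures:** They show the shutter open and both keys up. The orange box and the pots, jars and tools look where they were. I checked the pots, jars and tools by eye only, without measuring their positions again.

None of the checks failed or disagreed.

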